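Dial the code on the gemstone box

ROBOT

A 6-joint arm with a two-finger parallel gripper is mounted at the origin on the work surface. World frame = base frame: x ahead of the robot, y to its left, z up, the work surface at z = 0. Lengths are in m, angles in rad, forces in N, time in s.
With the tool pointing down it reaches from about 0.375 to 0.9 m from the base axis. Payload 3.1 kg.
Tool frame: the origin (TCP) lies at the centre of the arm's flange, where the gripper is bolted on; the fingertips stand 182 mm ahead of it and the grasp point (between the pads) lies 164 mm ahead of it; z points along the fingers, x is the direction in which the jaws open and shut, and the axes are right-handed (so a half turn about z gives the same grasp; the last joint's range is limited). The gripper opens to 87 mm and grips with 3 to 60 N. Pads are 19 mm wide; open, the fingers measure 117 mm over their backs; the gripper's body (75 mm by 190 mm) begins 51 mm behind the grasp point.
Start: joints at [1.077, 0.527, 1.433, -0, 1.181, -0.178], TCP at [0.193, 0.594, 0.405] pointing down, gripper open.
Joint ranges: [-3.08, 3.08], [-0.75, 2.2], [0.22, 2.44], [-1.43, 4.57], [0, 2.65], [-2.85, 2.85]. Speed limits (rad/s): [2.79, 2.79, 3.14, 3.14, 3.14, 3.14].

INTERFACE

Orientations are given as a unit quaternion [x, y, z, w].
In Python, from rig import status, eyes, robot gives the robot as it stands. The module is installed in compiled form; this text tells all that it offers.
- The arm moves only by the tool step_arm, never from a script. Its argument "steps" is a list of rows, each a list of 7 numbers: the closure, from -1 (fully open) to 1 (shut), so that 0 is half open, then the shift along the tool's x, y, z each as a share of 0.025 m, from -1 to 1, then the turn, a rotation vector about the tool's x, y, z each as a share of 8 degrees, from -1 to 1. In form: [[jaw, dx, dy, dz, rx, ry, rz], ...]. A call has exactly 10 rows; each row shifts and turns the commanded pose from where the row before left it, along the tool's axes as they then stand; what a row does not reach is not made up. A row lasts 1/10 s, in which the tool goes at most 50 mm and 8.59 degrees, less where a joint would pass 70% of its speed; a pose out of reach is approached as far as the arm can. A call with a number of a shift or a turn outside -1 to 1 is refused whole. A call with a gripper value outside its range is refused whole. The fingers move at their own pace and stop on an object; "squeeze" is the grip in N (left out, the last holds). Time passes only in rows, so rows that do not move let the fingers close, or fill a call up. It gives the time, the measured TCP pose, the force and the opening at its end, in the units of the state.
- status.get_obs(): the state, without advancing time (a new reading comes with each control period).
- eyes.camera(name): name is "side" or "top"; returns (picture, depth): 384x512x3 uint8, red, green, blue; 384x512 float32, m along the optical axis (not along the pixel's ray), 0 where there is no reading.
- eyes.camera_info(name): a dict with "K" (3x3 intrinsics, pixels), "R" (3x3) and "t" (3): a world point X has camera coordinates R X + t. Camera axes: x right, y down, z forward; pixel columns grow to the right and rows downward; lengths in m; the calibration is good to about 2 mm. A picture is of the moment at which its call begins. camera_info takes no time and is no camera call.
- robot.hand_in(): hands the job in, once; it reports no verdict.
The state is a dict: "time": time; "q": joint angles; "joint_velocities": joint speeds; "joint_torque": joint torques, N m; "position": TCP position; "tool_rot": TCP orientation; "ft_force": force on the tool from outside, world axes, zero at the start; "moment": the same for the moment, N m; "grip_width": finger opening in m.
Only numpy, scipy, OpenCV 4.12 (cv2) and the standard library are available. Lean on these libraries where they do the work, as an engineer would, in place of code of your own. Each camera call takes 0.05 s, during which the arm holds its last target.

TASK

Dial the code into the grey gemstone lock box on the jeweller's bench: first turn the large dial until its pointer stands on the fourth of its five marks, then turn the small dial until its pointer stands on the second of its five marks, counting clockwise as seen from above. Leave the knob of the motor speed box alone, and let go of the dials when you are done.

Things in the scene. Friction and masses are not known exactly. Their poses are not given: they have to be found in the camera images.
- lock_box: Grey steel box fixed to the bench, 150 (x) by 270 (y) by 70 mm high. Origin: centre of underside; +x to its hinged rear, away from the robot. Two upright-axis dials on top, at x 0: large at y +65 mm, small at y -62 mm. Each has a dark disc (top at z 81 mm) and on it an upright aluminium grip bar, 14 mm thick, centred on the axis, top at z 117 mm. Pinch it across, mid-pads at z 107 mm.
- large_dial (a joint): Large dial (disc 68 mm across, bar 60 mm long), rad, growing clockwise from above. Its five white marks: 0, 0.611, 1.222, 1.833, 2.444; at 1.222 (third) it points along the box's +x. Stops just past marks 1 and 5. Pointer: the bar end with a black line on top and a low thin nose. Stays where left (friction 0.06 N m). Starts 0.58 to 1.38 rad short of mark 4.
- small_dial (a joint): Small dial (disc 44 mm across, bar 40 mm long), rad. Same pointer, sense, five marks 35 degrees apart on the black plate just outside the disc, stops and friction as the large dial; third mark (1.222) again towards the box's +x. Starts 0.59 to 1.39 rad clockwise of mark 2, so it turns anticlockwise.
- speed_knob_tip (a point): Bystander, not to be turned: end of the white line on top of the black knob (40 mm across) of the motor speed box, a separate light grey plastic box 100 by 95 by 40 mm to the left or right of the lock box. The point is 18 mm from the knob's axis, 84 mm above the bench.

How it is judged:
By the outcome, as a careful person would: the job done as asked, in the order asked, and still so for the second after the job is handed in, with the robot touching nothing.
It also fails if it takes over 48 s, if anything falls off the work surface, if the arm or the gripper's body presses on something with over 40 N, if the wrist force passes 120 N, or if a joint passes its speed limit or range.

## Working session

There is one attempt and no reset: what is moved stays moved. The work goes in short steps, Python scripts to look and compute and a tool call to move; the robot and the scene stay as the last step left them, time stands still between calls to the robot, and variables do not carry over. Pictures are saved under pics/ and viewed, and the job is handed in when it is done.

Besides the shell and the picture viewer there is one more tool, called after ">>>" as a command line: name --pt "numbers of a row" for each row, then --argument value for the rest. step_arm: Moves the arm, as the interface text tells. Its arguments: {"type":"object","properties":{"steps":{"type":"array"},"squeeze":{"type":"number"}},"required":["steps"]}

```bash
mkdir -p pics; python3 - <<'E'
from rig import status, eyes
import cv2,numpy as np
print(status.get_obs())
for n in("top","side"):
    p,d=eyes.camera(n); i=eyes.camera_info(n); print(n,i)
    np.savez(f"{n}0.npz",p=p,d=d,**i)
    cv2.imwrite(f"pics/{n}0.png",cv2.resize(p[...,::-1],None,fx=1.5,fy=1.5))
E
```

```text
{'time': 0.0, 'q': array([ 1.07752985e+00,  5.28492567e-01,  1.43390283e+00, -1.92936300e-05,
        1.18139030e+00, -1.78513136e-01]), 'joint_velocities': array([ 0.00096464, -0.00059169, -0.00037705,  0.00133481,  0.00146454,
        0.00059372]), 'joint_torque': array([ 8.88087252e-04, -4.40054655e+01, -1.76585716e+01,  6.32681837e-02,
        5.83232555e-02, -1.46199463e-04]), 'position': array([0.19330663, 0.5939963 , 0.40375481]), 'tool_rot': array([ 8.09188910e-01,  5.87547535e-01, -9.83717994e-04,  4.84498094e-04]), 'ft_force': array([-0.17683078,  0.86858056,  0.69274339]), 'moment': array([ 0.01452334, -0.01389369,  0.00061025]), 'grip_width': 0.0869749368831334}
top {'K': array([[387.95205219,   0.        , 260.73299487],
       [  0.        , 387.95205219, 190.42436196],
       [  0.        ,   0.        ,   1.        ]]), 'R': array([[ 0.00885399, -0.99988879, -0.01200092],
       [-0.98399809, -0.00657619, -0.17805763],
       [ 0.17795891,  0.0133854 , -0.98394688]]), 't': array([0.01780449, 0.50221913, 1.11616935])}
side {'K': array([[470.84692033,   0.        , 256.47944997],
       [  0.        , 470.84692033, 189.04142615],
       [  0.        ,   0.        ,   1.        ]]), 'R': array([[ 0.74023721, -0.67205522,  0.0197648 ],
       [-0.35264664, -0.41311671, -0.83962786],
       [ 0.57244145,  0.61455379, -0.54280237]]), 't': array([-0.36024318,  0.26400948,  0.97745413])}
```

View pics/top0.png

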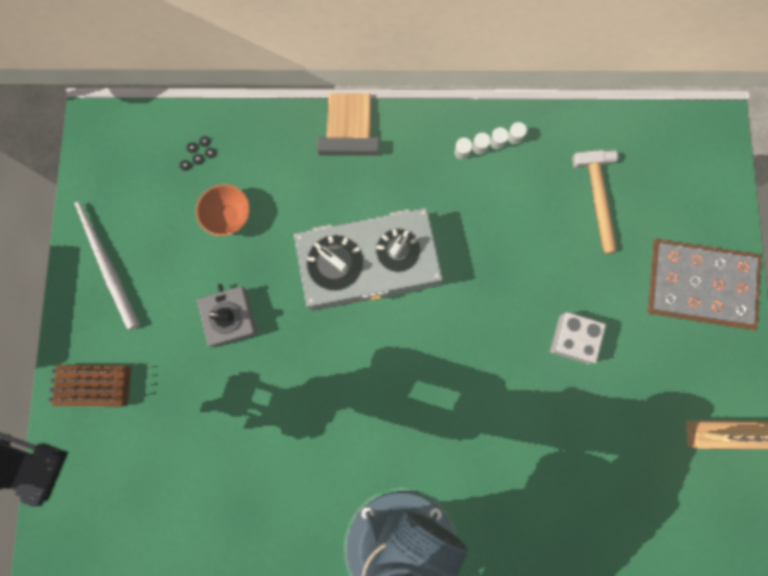

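View pics/side0.png

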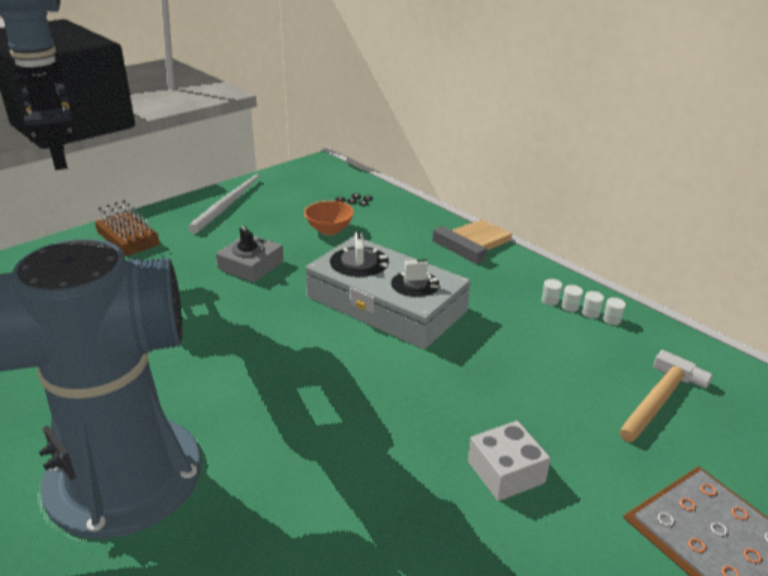

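The top view shows the lock box at about (368,258), with the large dial at (335,262) and the small one at (398,247). The speed box is on the left at (226,315). Next I'll measure the box and the bars.

```bash
cat > h.py <<'E'
import numpy as np,cv2
def load(f):
    z=np.load(f); return z['p'],z['d'],z['K'],z['R'],z['t']
def ray(uv,K,R,t,z):
    uv=np.atleast_2d(uv).astype(float)
    C=-R.T@t; d=np.c_[(uv[:,0]-K[0,2])/K[0,0],(uv[:,1]-K[1,2])/K[1,1],np.ones(len(uv))]@R
    return C+d*((z-C[2])/d[:,2])[:,None]
def cloud(d,K,R,t):
    v,u=np.mgrid[:d.shape[0],:d.shape[1]]
    c=np.stack([(u-K[0,2])/K[0,0]*d,(v-K[1,2])/K[1,1]*d,d],-1)
    return (c-t)@R
def proj(X,K,R,t):
    c=np.atleast_2d(X)@R.T+t; p=c@K.T; return p[:,:2]/p[:,2:]
E
python3 - <<'E'
from h import *
p,d,K,R,t=load('top0.npz')
X=cloud(d,K,R,t)
box=np.s_[130:215,185:305]
z=X[...,2]
m=np.zeros(d.shape,bool); m[box]=(z[box]>0.055)&(d[box]>0)
pts=X[m]; print(len(pts),np.percentile(pts[:,2],[5,50,95,99.5]))
# flat-top mask contour -> ray at z=.07
mm=m.astype(np.uint8); cs,_=cv2.findContours(mm,cv2.RETR_EXTERNAL,cv2.CHAIN_APPROX_NONE); c=max(cs,key=cv2.contourArea)[:,0]
w=ray(c,K,R,t,.07)[:,:2]; r=cv2.minAreaRect((w*1000).astype(np.float32)); print('rect',r)
print(cv2.boxPoints(r))
# bars: high and bright
g=p.min(2)
for zl in (.095,.105):
  hb=np.zeros(d.shape,bool); hb[box]=(z[box]>zl)
  n,l,s,ce=cv2.connectedComponentsWithStats(hb.astype(np.uint8)); 
  for i in range(1,n):
    if s[i,4]>8:
        q=X[l==i][:,:2]; e,V=np.linalg.eigh(np.cov(q.T)); print(zl,s[i,4],ce[i],q.mean(0),np.degrees(np.arctan2(V[1,1],V[0,1])),np.sqrt(e*12))
crop=p[130:215,185:305,::-1]
cv2.imwrite('pics/crop0.png',cv2.resize(crop,None,fx=6.6,fy=6.6,interpolation=cv2.INTER_CUBIC))
ps=np.load('side0.npz')['p']
cv2.imwrite('pics/crops0.png',cv2.resize(ps[150:235,200:320,::-1],None,fx=6.6,fy=6.6,interpolation=cv2.INTER_CUBIC))
E
```

```text
4561 [0.06695655 0.07135256 0.08528336 0.11928237]
rect ((555.8823852539062, 70.2968521118164), (157.8459930419922, 269.33056640625), 11.64667797088623)
[[451.39865  186.25687 ]
 [505.77     -77.528465]
 [660.3661   -45.663162]
 [605.99475  218.12216 ]]
0.095 83 [264.79518072 163.60240964] [0.56373108 0.0099072 ] 177.4101322911558 [0.02489436 0.10928159]
0.095 120 [221.35       172.06666667] [0.53735281 0.1308907 ] -148.44814761839046 [0.0266524 0.1359266]
0.105 74 [264.7027027  163.31081081] [0.5637176  0.01017639] 177.96603026805994 [0.02389649 0.11514415]
0.105 110 [221.         171.56363636] [0.53813279 0.13158504] -148.7761132745498 [0.02682491 0.14091423]
```

View pics/crop0.png

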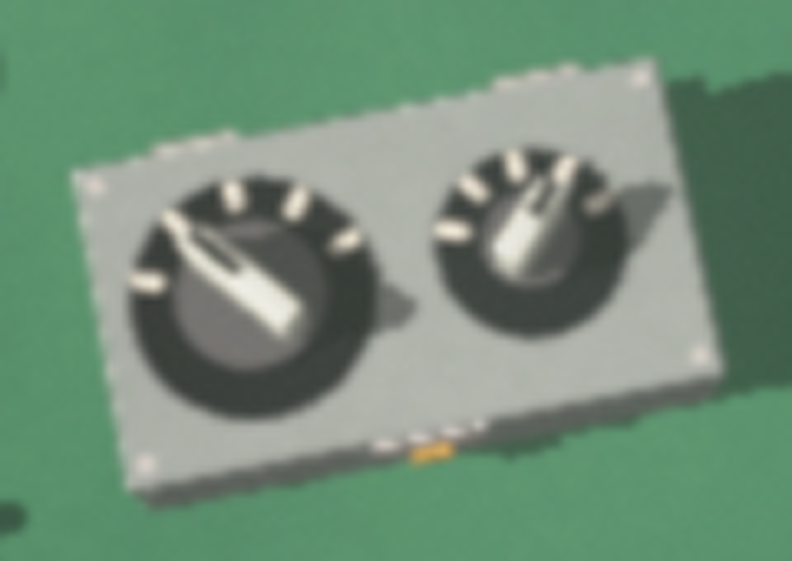

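View pics/crops0.png

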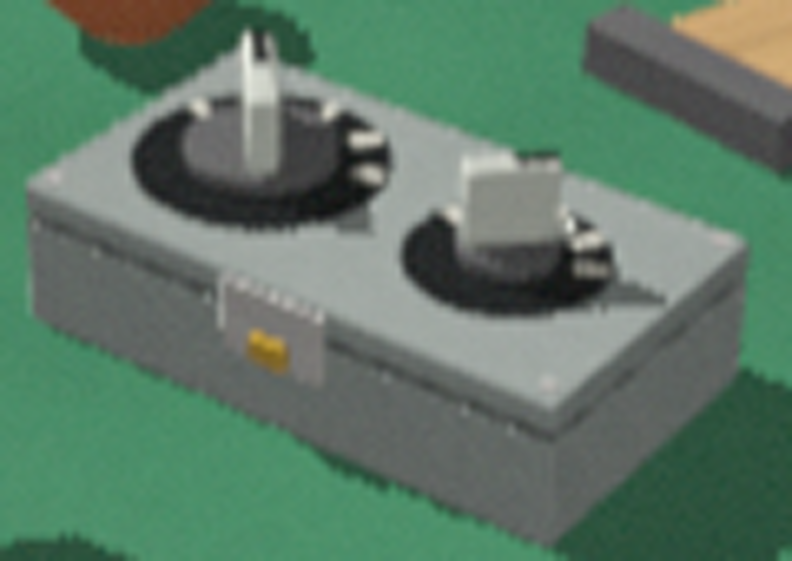

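```bash
python3 - <<'E'
from h import *
p,d,K,R,t=load('top0.npz')
f=lambda L:np.array([[x/6.6-.5+.5/6.6+185,y/6.6-.5+.5/6.6+130] for x,y in L])
c=ray(f([(73,172),(655,60),(722,372),(128,490)]),K,R,t,.07)[:,:2]
print(c.round(4), c.mean(0)); 
for a in range(4): print(np.linalg.norm(c[a]-c[(a+1)%4]))
v=(c[0]+c[3]-c[1]-c[2]); yaw=np.arctan2(v[1],v[0])-np.pi/2
v2=(c[0]+c[1]-c[2]-c[3]); print('yaw',np.degrees(yaw),np.degrees(np.arctan2(v2[1],v2[0])))
# black plates
g=p.astype(int).max(2)
m=np.zeros(g.shape,np.uint8); m[130:215,185:305]=(g<85)[130:215,185:305]&((p.max(2).astype(int)-p.min(2))[130:215,185:305]<25)
m=cv2.morphologyEx(m,cv2.MORPH_OPEN,np.ones((2,2),np.uint8))
n,l,s,ce=cv2.connectedComponentsWithStats(m)
for i in range(1,n):
    if s[i,4]>80:
        y,x=np.nonzero(l==i); w=ray(np.c_[x,y],K,R,t,.0715)[:,:2]
        h=cv2.convexHull((w*1000).astype(np.float32)); (cc,r)=cv2.minEnclosingCircle(h); print('plate',s[i],cc,r, cv2.fitEllipse(h) )
cy,sy=np.cos(yaw),np.sin(yaw); Rz=np.array([[cy,-sy],[sy,cy]])
ctr=c.mean(0)
L=ctr+Rz@[0,.065]; S=ctr+Rz@[0,-.062]; print('L',L,'S',S)
# marks
for nm,A,xy in(('L',L,[(148,282),(174,222),(233,195),(298,203),(347,239)]),('S',S,[(452,231),(474,188),(516,162),(566,168),(599,203)])):
    w=ray(f(xy),K,R,t,.0715)[:,:2]-A
    print(nm,'mark ang',np.degrees(np.arctan2(w[:,1],w[:,0])).round(1),'r',np.linalg.norm(w,axis=1).round(4))
# bar top: z=.117
for nm,xy in(('L',[(192,237),(290,325)]),('S',[(552,180),(508,262)])):
    w=ray(f(xy),K,R,t,.117)[:,:2]; v=w[0]-w[1]; print(nm,'bar',w,np.degrees(np.arctan2(v[1],v[0])),np.linalg.norm(v))
E
```

```text
[[ 0.6017  0.2165]
 [ 0.6558 -0.0465]
 [ 0.5116 -0.076 ]
 [ 0.4568  0.1865]] [0.55646839 0.07015334]
0.2684560352863516
0.14715828547801968
0.26813447561364845
0.1480136050292356
yaw 11.701698561512407 11.622856858117933
plate [253 157  28  24 274] (565.9365844726562, 4.448049068450928) 40.97627639770508 ((565.9507446289062, 4.783868789672852), (75.67891693115234, 81.50367736816406), 30.573341369628906)
plate [207 162  36  32 455] (538.5714111328125, 128.66769409179688) 53.30125427246094 ((538.3720703125, 128.50372314453125), (98.07672882080078, 105.76390075683594), 30.158933639526367)
L [0.54328533 0.13380243] S [0.569043  0.0094419]
L mark ang [ 81.1  45.8  11.6 -23.9 -56.6] r [0.0474 0.0503 0.0487 0.0483 0.0503]
S mark ang [ 80.5  44.8  10.2 -23.9 -57.9] r [0.0358 0.0364 0.0387 0.0387 0.0361]
L bar [[0.56022556 0.15517217]
 [0.52176974 0.11200114]] 48.306035438865585 0.05781512283366452
S bar [[5.86438269e-01 2.82047585e-04]
 [5.49991074e-01 1.89701847e-02]] -27.146280777376855 0.04095905892846003
```

Large pointer is on about mark 2 (heading 48°) and needs to reach heading -23.35°. Small pointer is on about mark 4 (-27°) and needs +46.65°. The box yaw is 11.65°. Moving to above the large dial.

>>> step_arm --pt "-1 -0.66 0.95 0 0 0 0" --pt "-1 -0.66 0.95 0 0 0 0" --pt "-1 -0.66 0.95 0 0 0 0" --pt "-1 -0.66 0.95 0 0 0 0" --pt "-1 -0.66 0.95 0 0 0 0" --pt "-1 -0.66 0.95 0 0 0 0" --pt "-1 -0.66 0.95 0 0 0 0" --pt "-1 -0.66 0.95 0 0 0 0" --pt "-1 -0.66 0.95 0 0 0 0" --pt "-1 -0.66 0.95 0 0 0 0" --squeeze 25

```text
time: 1.1
position: [0.3687, 0.3628, 0.4044]
tool_rot: [0.809, 0.588, -0.0, -0.0]
ft_force: [-0.4, -0.1, -0.4]
grip_width: 0.0872
```

>>> step_arm --pt "-1 -0.66 0.95 0 0 0 0" --pt "-1 -0.66 0.95 0 0 0 0" --pt "-1 -0.66 0.95 0 0 0 0" --pt "-1 -0.66 0.95 0 0 0 0" --pt "-1 -0.66 0.95 0 0 0 0" --pt "-1 -0.66 0.95 0 0 0 0" --pt "-1 -0.66 0.95 0 0 0 0" --pt "-1 -0.66 0.95 0 0 0 0" --pt "-1 -0.66 0.95 0 0 0 0" --pt "-1 -0.66 0.95 0 0 0 0"

```text
time: 2.1
position: [0.5434, 0.1324, 0.4043]
tool_rot: [0.809, 0.587, -0.0, -0.0]
ft_force: [-1.1, -0.4, -0.3]
grip_width: 0.0868
```

>>> step_arm --pt "-1 0 0 0 0 0 -0.92" --pt "-1 0 0 0 0 0 -0.92" --pt "-1 0 0 0 0 0 -0.92" --pt "-1 0 0 0 0 0 -0.92" --pt "-1 0 0 0 0 0 -0.92" --pt "-1 0 0 0 0 0 -0.92" --pt "-1 0 0 0 0 0 -0.92" --pt "-1 0 0 0 0 0 -0.92" --pt "-1 0 0 0 0 0 -0.92" --pt "-1 0 0 0 0 0 0"

```text
time: 3.1
position: [0.5428, 0.1334, 0.4043]
tool_rot: [0.357, 0.934, -0.0, -0.0]
ft_force: [-0.2, 0.9, -0.0]
grip_width: 0.0871
```

>>> step_arm --pt "-1 0 0 0.6 0 0 0" --pt "-1 0 0 0.6 0 0 0" --pt "-1 0 0 0.6 0 0 0" --pt "-1 0 0 0.6 0 0 0" --pt "-1 0 0 0.6 0 0 0" --pt "-1 0 0 0.6 0 0 0" --pt "-1 0 0 0.6 0 0 0" --pt "-1 0 0 0.6 0 0 0" --pt "-1 0 0 0.4 0 0 0" --pt "-1 0 0 0.13 0 0 0"

```text
time: 4.1
position: [0.5426, 0.1334, 0.2703]
tool_rot: [0.357, 0.934, -0.0, -0.001]
ft_force: [-0.4, -0.3, -0.5]
grip_width: 0.0871
```

```bash
cat > look.py <<'E'
import sys
from rig import status, eyes
import cv2,numpy as np
k=sys.argv[1]
ims=[]
for n,s in(("top",np.s_[130:215,185:305]),("side",np.s_[130:235,200:320])):
    p,d=eyes.camera(n); i=eyes.camera_info(n); np.savez(f"{n}{k}.npz",p=p,d=d,**i)
    ims.append(cv2.resize(p[s][...,::-1],None,fx=3.3 if n=="side" else 3.3,fy=3.3,interpolation=cv2.INTER_CUBIC))
h=max(i.shape[0] for i in ims)
ims=[cv2.copyMakeBorder(i,0,h-i.shape[0],0,0,cv2.BORDER_CONSTANT) for i in ims]
cv2.imwrite(f"pics/look{k}.png",np.hstack(ims))
o=status.get_obs(); q=o['tool_rot']; print(o['time'],o['position'],np.degrees(2*np.arctan2(q[1],q[0])),o['ft_force'],o['moment'],o['grip_width'],o['q'][5])
E
python3 look.py 1
```

```text
4.2 [0.54291041 0.13344158 0.27114342] 138.15495418688033 [-0.08666177 -0.84988243  0.63057376] [ 0.03941862  0.11329003 -0.03058756] 0.08726907728243262 -2.3701390215477836
```

View pics/look1.png

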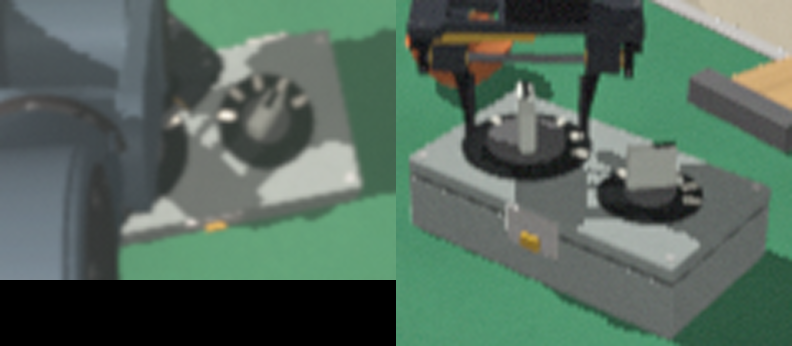

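The side view has the fingers either side of the large bar, at (470,120) and (588,110), with the bar at (525,120). Closing.

>>> step_arm --pt "1 0 0 0 0 0 0" --pt "1 0 0 0 0 0 0" --pt "1 0 0 0 0 0 0" --pt "1 0 0 0 0 0 0" --pt "1 0 0 0 0 0 0" --pt "1 0 0 0 0 0 0" --pt "1 0 0 0 0 0 0" --pt "1 0 0 0 0 0 0" --pt "1 0 0 0 0 0 0" --pt "1 0 0 0 0 0 0" --squeeze 25

```text
time: 5.2
position: [0.5428, 0.1335, 0.2714]
tool_rot: [0.357, 0.934, 0.0, -0.0]
ft_force: [-4.9, 6.2, 2.4]
grip_width: 0.015
```

```bash
python3 look.py 2
```

```text
5.3 [0.54261692 0.13365775 0.27143926] 138.19319410272402 [-0.49066263  1.42384257  1.13028422] [ 0.2963531   0.24295133 -0.0057451 ] 0.013859810019441128 -2.371007567842108
```

View pics/look2.png

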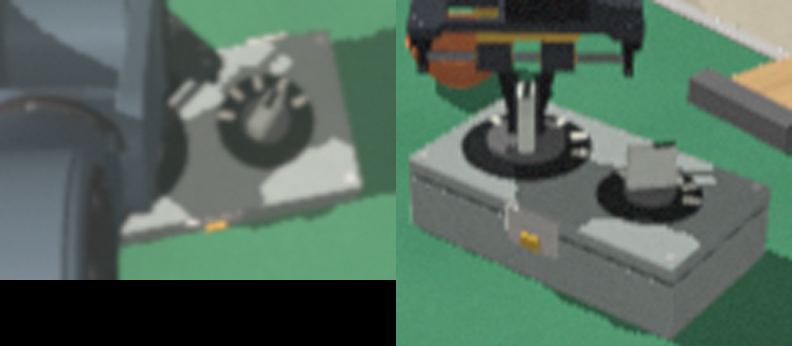

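Bar is gripped: opening 14 mm, low force. Turning clockwise 71.5°.

>>> step_arm --pt "1 0 0 0 0 0 0.5" --pt "1 0 0 0 0 0 0.7" --pt "1 0 0 0 0 0 0.7" --pt "1 0 0 0 0 0 0.7" --pt "1 0 0 0 0 0 0.7" --pt "1 0 0 0 0 0 0.7" --pt "1 0 0 0 0 0 0.7" --pt "1 0 0 0 0 0 0.7" --pt "1 0 0 0 0 0 0.7" --pt "1 0 0 0 0 0 0.7"

```text
time: 6.3
position: [0.5422, 0.1346, 0.2714]
tool_rot: [0.746, 0.666, 0.0, -0.001]
ft_force: [-1.4, 5.2, 0.8]
grip_width: 0.0139
```

>>> step_arm --pt "1 0 0 0 0 0 0.7" --pt "1 0 0 0 0 0 0.7" --pt "1 0 0 0 0 0 0.5" --pt "1 0 0 0 0 0 0.24" --pt "1 0 0 0 0 0 0" --pt "1 0 0 0 0 0 0" --pt "1 0 0 0 0 0 0" --pt "1 0 0 0 0 0 0" --pt "1 0 0 0 0 0 0" --pt "1 0 0 0 0 0 0"

```text
time: 7.3
position: [0.5423, 0.1349, 0.2714]
tool_rot: [0.836, 0.549, 0.0, -0.002]
ft_force: [-1.3, 6.8, 0.6]
grip_width: 0.0135
```

```bash
python3 look.py 3
```

```text
7.4 [0.54228925 0.13485745 0.2714375 ] 66.6196666986995 [-1.12682861  7.26112043  0.81418917] [1.10056699 0.29300412 0.0713367 ] 0.014155039559257251 -1.122765490532865
```

View pics/look3.png

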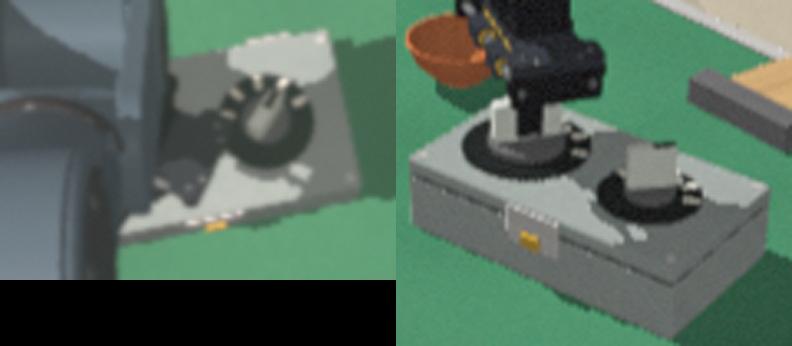

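Turned; gripper heading is 66.6° as intended. Releasing and lifting.

>>> step_arm --pt "-1 0 0 0 0 0 0" --pt "-1 0 0 0 0 0 0" --pt "-1 0 0 0 0 0 0" --pt "-1 0 0 0 0 0 0" --pt "-1 0 0 -0.4 0 0 0" --pt "-1 0 0 -0.8 0 0 0" --pt "-1 0 0 -0.8 0 0 0" --pt "-1 0 0 -0.8 0 0 0" --pt "-1 0 0 -0.8 0 0 0" --pt "-1 0 0 -0.4 0 0 0"

```text
time: 8.4
position: [0.5433, 0.1333, 0.374]
tool_rot: [0.835, 0.55, 0.002, 0.001]
ft_force: [0.6, 0.0, 0.3]
grip_width: 0.0836
```

```bash
python3 look.py 4
```

```text
8.5 [0.54336194 0.13338508 0.37340747] 66.67843180100121 [ 0.01526057 -0.13115054  0.7114967 ] [ 0.01641991 -0.02290628 -0.06134819] 0.08559996316238888 -1.1227173754234143
```

View pics/look4.png

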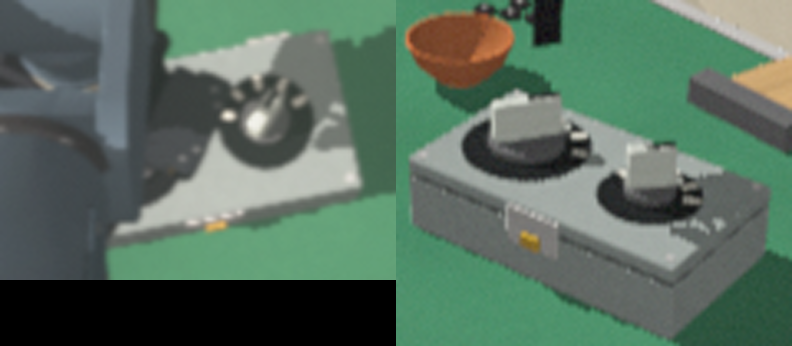

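>>> step_arm --pt "-1 -0.51 0.36 0 0 0 0" --pt "-1 -0.51 0.36 0 0 0 0" --pt "-1 -0.51 0.36 0 0 0 0" --pt "-1 -0.51 0.36 0 0 0 0" --pt "-1 -0.51 0.36 0 0 0 0" --pt "-1 -0.51 0.36 0 0 0 0" --pt "-1 -0.51 0.36 0 0 0 0" --pt "-1 -0.51 0.36 0 0 0 0" --pt "-1 0 0 0 0 0 0.24" --pt "-1 0 0 0 0 0 0.24"

```text
time: 9.5
position: [0.569, 0.0099, 0.3715]
tool_rot: [0.854, 0.52, 0.0, 0.0]
ft_force: [0.1, -0.3, -0.5]
grip_width: 0.0867
```

```bash
python3 look.py 5
```

```text
9.6 [0.56888981 0.01045124 0.37154287] 62.81713519468793 [-0.49409965 -0.07867096 -0.48729045] [ 0.03315061 -0.01959628 -0.0267416 ] 0.08717084899449346 -1.2743604261858263
```

View pics/look5.png

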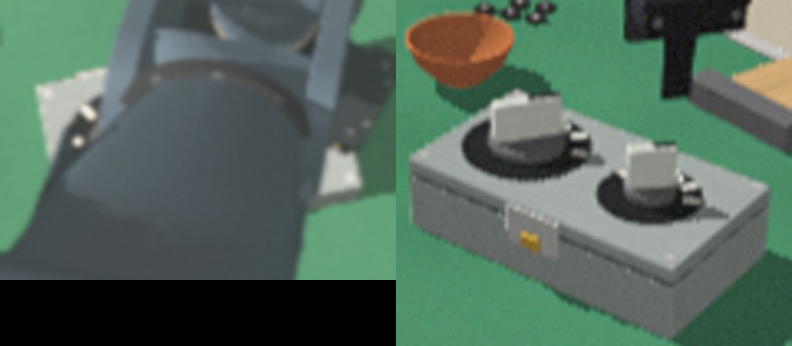

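```bash
python3 - <<'E'
from h import *
p,*_=load('side5.npz')
cv2.imwrite('pics/s5.png',cv2.resize(p[150:200,215:295,::-1],None,fx=10,fy=10,interpolation=cv2.INTER_CUBIC))
E
```

```text
(no output)
```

View pics/s5.png

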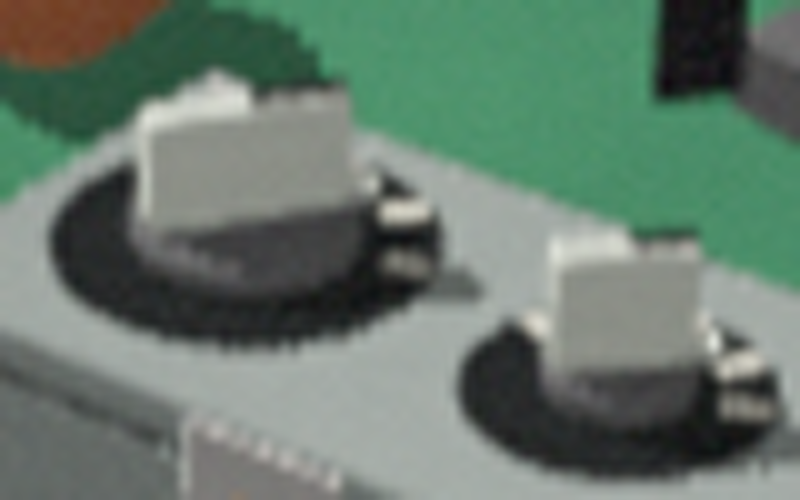

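```bash
python3 - <<'E'
from h import *
p,d,K,R,t=load('side5.npz')
f=lambda L:np.array([[x/10-.45+215,y/10-.45+150] for x,y in L])
for nm,xy,z in(('L top',[(145,120),(352,93)],.117),('S top',[(555,248),(698,244)],.117),('L bot',[(145,228),(358,200)],.081),('S bot',[(556,369),(697,368)],.081),
  ('Lmarks4,5',[(404,212),(403,262)],.071)):
    w=ray(f(xy),K,R,t,z)[:,:2]; v=w[1]-w[0]; print(nm,w.round(4).tolist(),np.degrees(np.arctan2(v[1],v[0])).round(1),np.linalg.norm(v).round(4))
E
```

```text
L top [[0.5139, 0.146], [0.5676, 0.1205]] -25.4 0.0594
S top [[0.5531, 0.0232], [0.5834, 0.0001]] -37.3 0.0381
L bot [[0.515, 0.148], [0.5708, 0.1209]] -25.9 0.062
S bot [[0.5521, 0.02], [0.5813, -0.0043]] -39.7 0.0379
Lmarks4,5 [[0.5877, 0.1199], [0.569, 0.0996]] -132.7 0.0276
```

The small dial's angle disagrees between views (top -27°, side about -38°), so I'm moving the arm aside for a clear top view before going on.

>>> step_arm --pt "-1 -1 0.51 0 0 0 0" --pt "-1 -1 0.51 0 0 0 0" --pt "-1 -1 0.51 0 0 0 0" --pt "-1 -1 0.51 0 0 0 0" --pt "-1 -1 0.51 0 0 0 0" --pt "-1 -1 0.51 0 0 0 0" --pt "-1 -1 0.51 0 0 0 0" --pt "-1 -1 0.51 0 0 0 0" --pt "-1 -1 0.51 0 0 0 0" --pt "-1 -1 0.51 0 0 0 0"

```text
time: 10.6
position: [0.5679, -0.2707, 0.3715]
tool_rot: [0.853, 0.522, 0.0, -0.0]
ft_force: [0.4, -0.8, 0.1]
grip_width: 0.087
```

```bash
python3 look.py 6; python3 - <<'E'
from h import *
p,*_=load('top6.npz')
cv2.imwrite('pics/t6.png',cv2.resize(p[145:200,200:285,::-1],None,fx=9,fy=9,interpolation=cv2.INTER_CUBIC))
E
```

```text
10.7 [ 0.56804386 -0.27328626  0.37161926] 62.701518785626654 [-0.22692168 -0.6300025   0.5687852 ] [ 0.05537916 -0.00561811 -0.04228866] 0.08701831988952724 -1.7189257102784044
```

View pics/t6.png

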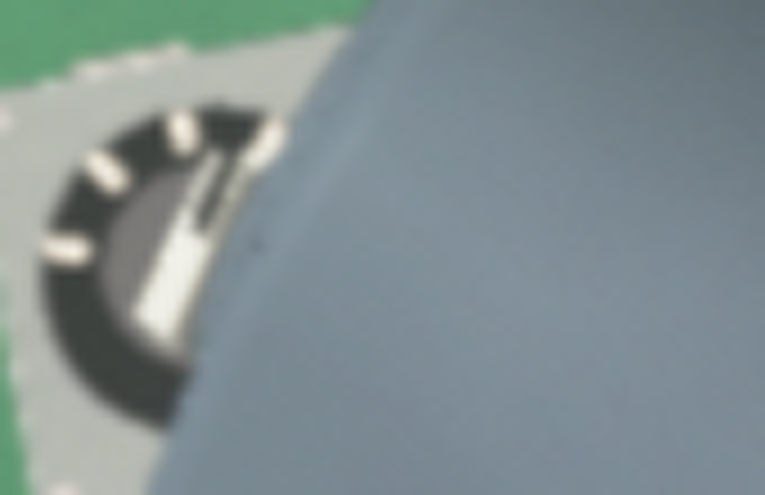

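```bash
python3 - <<'E'
from h import *
p,d,K,R,t=load('top6.npz')
f=lambda L:np.array([[x/9-.5+.5/9+200,y/9-.5+.5/9+145] for x,y in L])
for xy in([(210,155),(135,310)],[(227,155),(152,325)],[(232,160),(205,228)],[(242,160),(178,345)]):
    w=ray(f(xy),K,R,t,.117)[:,:2]; v=w[0]-w[1]; print(np.degrees(np.arctan2(v[1],v[0])))
w=ray(f([(67,249),(108,172),(183,131),(266,143)]),K,R,t,.0715)[:,:2]; A=np.array([.5433,.1345]); print(np.degrees(np.arctan2(*(w-A).T[::-1])))
p,*_=load('top4.npz')
cv2.imwrite('pics/t4.png',cv2.resize(p[148:185,248:285,::-1],None,fx=16,fy=16,interpolation=cv2.INTER_CUBIC))
p,*_=load('top0.npz')
cv2.imwrite('pics/t0s.png',cv2.resize(p[148:185,248:285,::-1],None,fx=16,fy=16,interpolation=cv2.INTER_CUBIC))
E
```

```text
-23.89267739322798
-21.92597657681541
-19.807728907033816
-17.284518216667642
[ 80.64352207  44.79414294  10.761052   -22.83241867]
```

View pics/t0s.png

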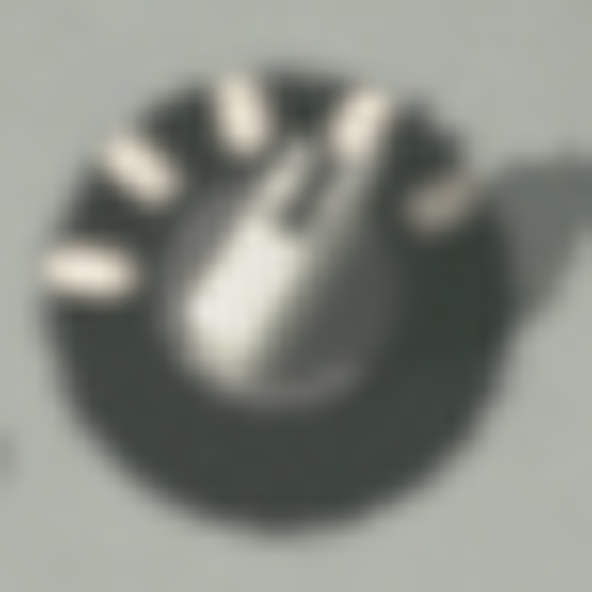

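View pics/t4.png

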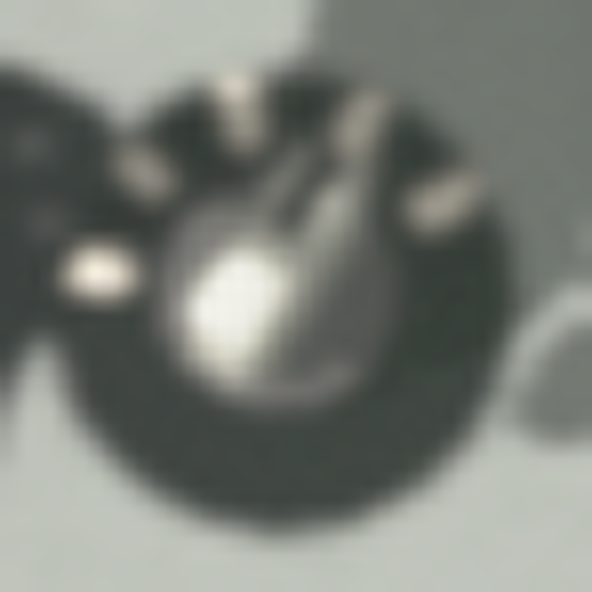

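Large pointer is within about 2° of mark 4. The small bar's clean left edge gives about -31 to -33°, so I'm using a jaw heading of 59°.

>>> step_arm --pt "-1 1 -0.517 0 0 0 0" --pt "-1 1 -0.517 0 0 0 0" --pt "-1 1 -0.517 0 0 0 0" --pt "-1 1 -0.517 0 0 0 0" --pt "-1 1 -0.517 0 0 0 0" --pt "-1 1 -0.517 0 0 0 0" --pt "-1 1 -0.517 0 0 0 0" --pt "-1 1 -0.517 0 0 0 0" --pt "-1 1 -0.517 0 0 0 0" --pt "-1 1 -0.517 0 0 0 0"

```text
time: 11.7
position: [0.5667, 0.0138, 0.3716]
tool_rot: [0.853, 0.522, -0.0, -0.0]
ft_force: [0.1, 0.7, 0.0]
grip_width: 0.0875
```

>>> step_arm --pt "-1 0.1 0 0 0 0 0.46" --pt "-1 0 0 0 0 0 0" --pt "-1 0 0 0.5 0 0 0" --pt "-1 0 0 0.5 0 0 0" --pt "-1 0 0 0.5 0 0 0" --pt "-1 0 0 0 0 0 0" --pt "-1 0 0 0 0 0 0" --pt "-1 0 0 0 0 0 0" --pt "-1 0 0 0 0 0 0" --pt "-1 0 0 0 0 0 0"

```text
time: 12.7
position: [0.5684, 0.0143, 0.3345]
tool_rot: [0.87, 0.494, 0.0, 0.0]
ft_force: [-0.2, 0.5, 0.3]
grip_width: 0.0871
```

```bash
python3 look.py 7
```

```text
12.8 [0.56835031 0.01429163 0.33439426] 59.170198100381185 [-0.51396487 -0.41618962 -0.19463922] [-0.01546863 -0.0223069   0.01584554] 0.08707095084986854 -1.2040609215114293
```

View pics/look7.png

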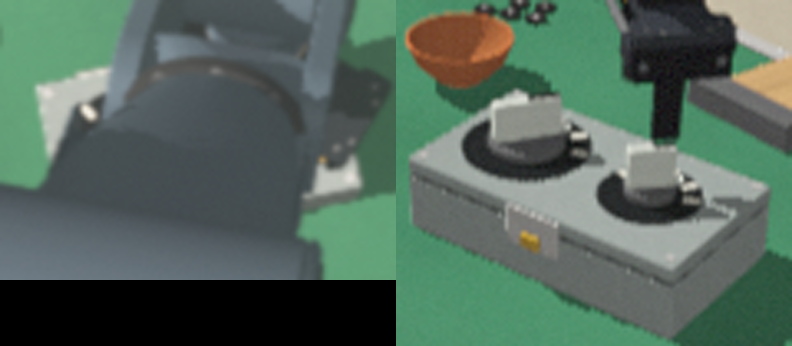

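The arm drifted 4 mm in y; correcting that, then descending and gripping.

>>> step_arm --pt "-1 -0.115 0.097 0 0 0 0" --pt "-1 0 0 0 0 0 0" --pt "-1 0 0 0.5 0 0 0" --pt "-1 0 0 0.5 0 0 0" --pt "-1 0 0 0.5 0 0 0" --pt "-1 0 0 0.5 0 0 0" --pt "-1 0 0 0.4 0 0 0" --pt "-1 0 0 0.13 0 0 0" --pt "-1 0 0 0 0 0 0" --pt "-1 0 0 0 0 0 0"

```text
time: 13.8
position: [0.5691, 0.0105, 0.2709]
tool_rot: [0.87, 0.494, 0.0, 0.0]
ft_force: [0.4, 0.6, 0.2]
grip_width: 0.087
```

```bash
python3 look.py 8
```

```text
13.9 [0.56917001 0.0105376  0.27133501] 59.16482760730286 [-0.53746941  0.65816341 -0.07224058] [-0.03396286 -0.04578221  0.02142913] 0.0870018770381219 -1.2103587003017855
```

View pics/look8.png

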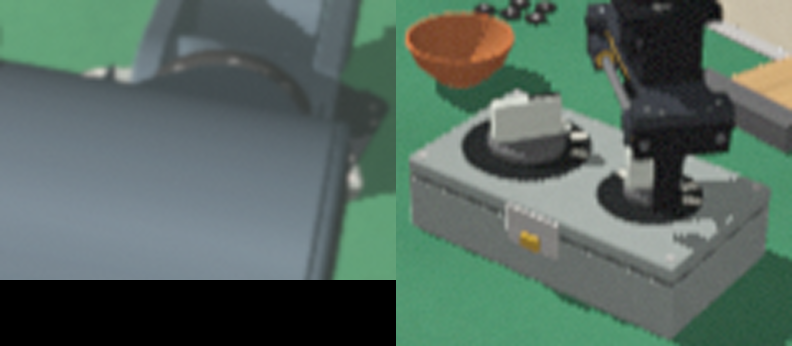

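The near finger stands in front of the small bar at (672,180). Closing.

>>> step_arm --pt "1 0 0 0 0 0 0" --pt "1 0 0 0 0 0 0" --pt "1 0 0 0 0 0 0" --pt "1 0 0 0 0 0 0" --pt "1 0 0 0 0 0 0" --pt "1 0 0 0 0 0 0" --pt "1 0 0 0 0 0 0" --pt "1 0 0 0 0 0 0" --pt "1 0 0 0 0 0 0" --pt "1 0 0 0 0 0 0" --squeeze 25

```text
time: 14.9
position: [0.5689, 0.0106, 0.2707]
tool_rot: [0.87, 0.494, 0.0, -0.0]
ft_force: [-0.0, -0.3, -0.3]
grip_width: 0.0147
```

```bash
python3 look.py 9
```

```text
15.0 [0.5690417  0.01078532 0.27073646] 59.13358712551886 [-0.13077851  1.77071806 -0.23526772] [ 0.19906171 -0.12613984 -0.02124057] 0.013797527158956026 -1.210231118306017
```

View pics/look9.png

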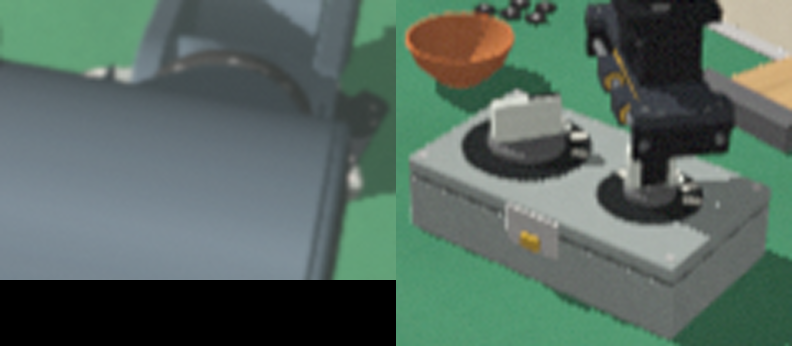

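Gripped, with low force. Turning anticlockwise 77.5°.

>>> step_arm --pt "1 0 0 0 0 0 -0.5" --pt "1 0 0 0 0 0 -0.7" --pt "1 0 0 0 0 0 -0.7" --pt "1 0 0 0 0 0 -0.7" --pt "1 0 0 0 0 0 -0.7" --pt "1 0 0 0 0 0 -0.7" --pt "1 0 0 0 0 0 -0.7" --pt "1 0 0 0 0 0 -0.7" --pt "1 0 0 0 0 0 -0.7" --pt "1 0 0 0 0 0 -0.7"

```text
time: 16.0
position: [0.569, 0.0105, 0.2708]
tool_rot: [0.546, 0.838, 0.0, 0.0]
ft_force: [0.4, -0.1, -1.2]
grip_width: 0.0136
```

>>> step_arm --pt "1 0 0 0 0 0 -0.7" --pt "1 0 0 0 0 0 -0.7" --pt "1 0 0 0 0 0 -0.7" --pt "1 0 0 0 0 0 -0.5" --pt "1 0 0 0 0 0 -0.29" --pt "1 0 0 0 0 0 0" --pt "1 0 0 0 0 0 0" --pt "1 0 0 0 0 0 0" --pt "1 0 0 0 0 0 0" --pt "1 0 0 0 0 0 0"

```text
time: 17.0
position: [0.5691, 0.0104, 0.2708]
tool_rot: [0.369, 0.929, -0.0, 0.0]
ft_force: [1.3, -1.0, -0.4]
grip_width: 0.0139
```

```bash
python3 look.py 10
```

```text
17.1 [0.5690827  0.0103849  0.27074847] 136.68184105573124 [ 1.61317915 -1.42617631 -1.49739124] [-0.3199145  -0.19562105  0.05992491] 0.013623392152871035 -2.5631947565816016
```

View pics/look10.png

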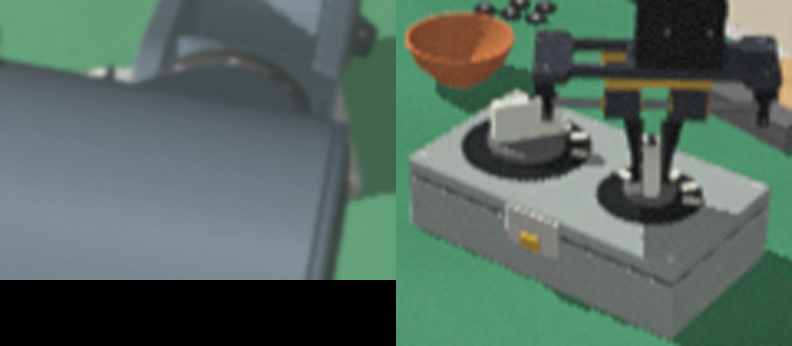

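>>> step_arm --pt "-1 0 0 0 0 0 0" --pt "-1 0 0 0 0 0 0" --pt "-1 0 0 0 0 0 0" --pt "-1 0 0 0 0 0 0" --pt "-1 0 0 0 0 0 0" --pt "-1 0 0 -0.5 0 0 0" --pt "-1 0 0 -1 0 0 0" --pt "-1 0 0 -1 0 0 0" --pt "-1 0 0 -1 0 0 0" --pt "-1 0 0 -0.8 0 0 0"

```text
time: 18.1
position: [0.5689, 0.0106, 0.3808]
tool_rot: [0.369, 0.929, 0.0, 0.001]
ft_force: [0.2, 0.8, 0.7]
grip_width: 0.0838
```

>>> step_arm --pt "-1 -0.44 -0.96 0 0 0 0" --pt "-1 -0.44 -0.96 0 0 0 0" --pt "-1 -0.44 -0.96 0 0 0 0" --pt "-1 -0.44 -0.96 0 0 0 0" --pt "-1 -0.44 -0.96 0 0 0 0" --pt "-1 -0.44 -0.96 0 0 0 0" --pt "-1 -0.44 -0.96 0 0 0 0" --pt "-1 -0.44 -0.96 0 0 0 0" --pt "-1 -0.44 -0.96 0 0 0 0" --pt "-1 -0.44 -0.96 0 0 0 0"

```text
time: 19.1
position: [0.5048, -0.1972, 0.378]
tool_rot: [0.394, 0.918, -0.032, -0.003]
ft_force: [-0.1, 0.5, -0.3]
grip_width: 0.0872
```

>>> step_arm --pt "-1 -0.44 -0.96 0 0 0 0" --pt "-1 -0.44 -0.96 0 0 0 0" --pt "-1 -0.44 -0.96 0 0 0 0" --pt "-1 -0.44 -0.96 0 0 0 0" --pt "-1 -0.44 -0.96 0 0 0 0" --pt "-1 -0.44 -0.96 0 0 0 0" --pt "-1 -0.44 -0.96 0 0 0 0" --pt "-1 -0.44 -0.96 0 0 0 0" --pt "-1 0 0 0 0 0 0" --pt "-1 0 0 0 0 0 0"

```text
time: 20.1
position: [0.4654, -0.3094, 0.3835]
tool_rot: [0.443, 0.892, -0.094, -0.007]
ft_force: [0.5, -0.3, -1.1]
grip_width: 0.0871
```

```bash
python3 look.py 11; python3 - <<'E'
from h import *
p,*_=load('top11.npz')
cv2.imwrite('pics/t11.png',cv2.resize(p[145:200,200:285,::-1],None,fx=9,fy=9,interpolation=cv2.INTER_CUBIC))
E
```

```text
20.2 [ 0.46565675 -0.30876505  0.38339703] 127.26794988211275 [0.15090654 0.21457472 0.06354736] [ 0.13850634 -0.03976422 -0.00977449] 0.08684748379546539 -2.853971253732704
```

View pics/look11.png

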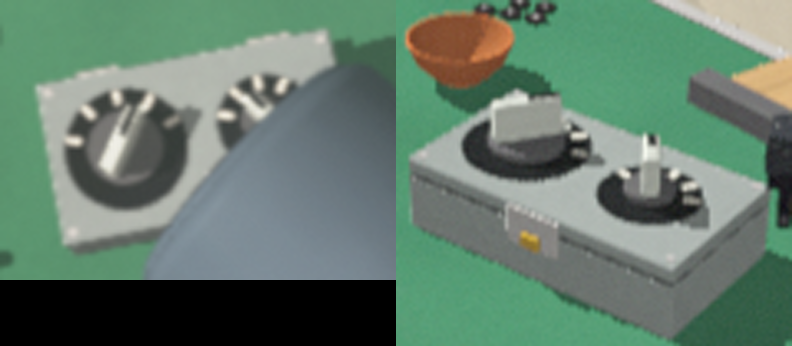

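View pics/t11.png

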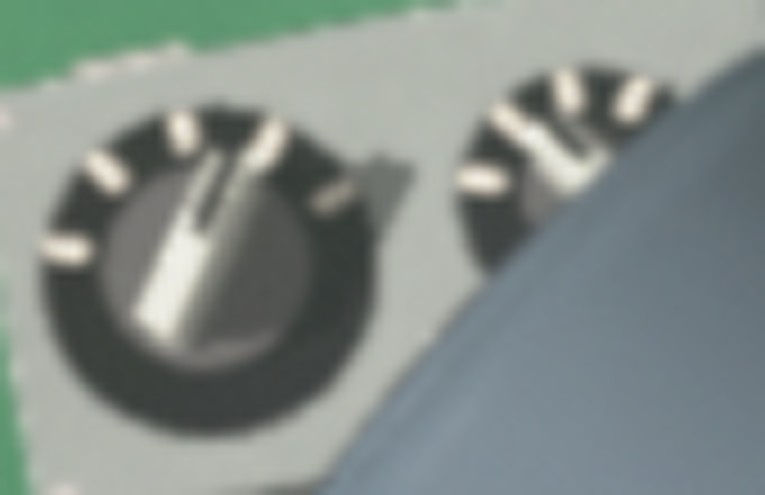

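Both pointers appear right: large nose on mark 4 at (260,145), small on mark 2 at (512,120). Joint 6 has run to its limit, though, so I'm backing it off straight away.

>>> step_arm --pt "-1 0 0 0 0 0 1" --pt "-1 0 0 0 0 0 1" --pt "-1 0 0 0 0 0 1" --pt "-1 0 0 0 0 0 1" --pt "-1 0 0 0 0 0 1" --pt "-1 0 0 0 0 0 1" --pt "-1 0 0 0 0 0 1" --pt "-1 0 0 0 0 0 0" --pt "-1 0 0 0 0 0 0" --pt "-1 0 0 0 0 0 0"

```text
time: 21.2
position: [0.4658, -0.3089, 0.3835]
tool_rot: [0.808, 0.581, -0.087, 0.038]
ft_force: [-0.5, 0.2, -0.2]
grip_width: 0.0871
```

```bash
python3 look.py 12; python3 - <<'E'
from h import *
from rig import status
print(status.get_obs()['q'])
p,*_=load('top12.npz')
cv2.imwrite('pics/t12.png',cv2.resize(p[145:200,200:285,::-1],None,fx=9,fy=9,interpolation=cv2.INTER_CUBIC))
cv2.imwrite('pics/t12f.png',p[...,::-1])
E
```

```text
21.3 [ 0.4656882  -0.30906514  0.38350834] 71.33426679692522 [ 0.62231179 -0.04384501  0.83666159] [0.11983261 0.01178908 0.00574692] 0.08727015380302024 -1.8777890299129447
[-0.74462501  0.4672849   1.62685034 -0.21774781  1.01879699 -1.87778903]
```

View pics/t12.png

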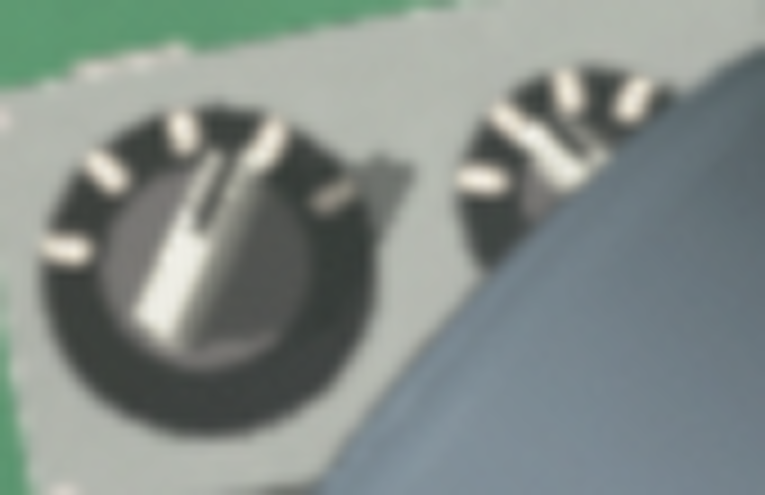

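View pics/t12f.png

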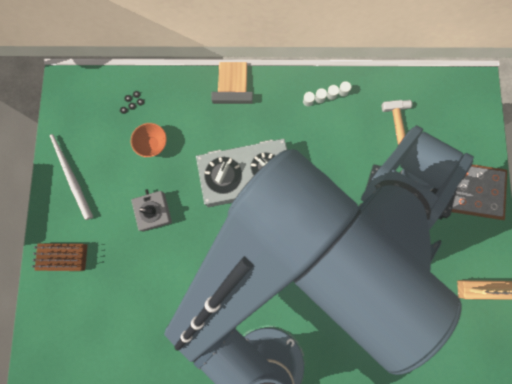

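>>> step_arm --pt "-1 -0.85 0 0 0 0 0" --pt "-1 -0.85 0 0 0 0 0" --pt "-1 -0.85 0 0 0 0 0" --pt "-1 -0.85 0 0 0 0 0" --pt "-1 -0.85 0 0 0 0 0" --pt "-1 -0.85 0 0 0 0 0" --pt "-1 -0.85 0 0 0 0 0" --pt "-1 -0.85 0 0 0 0 0" --pt "-1 0 0 0 0 0 0" --pt "-1 0 0 0 0 0 0"

```text
time: 22.3
position: [0.4123, -0.4675, 0.4144]
tool_rot: [0.809, 0.58, -0.086, 0.037]
ft_force: [-0.4, 1.7, -0.2]
grip_width: 0.087
```

```bash
python3 look.py 13; python3 - <<'E'
from h import *
p,*_=load('top13.npz')
cv2.imwrite('pics/t13.png',cv2.resize(p[145:200,200:285,::-1],None,fx=9,fy=9,interpolation=cv2.INTER_CUBIC))
q,*_=load('top0.npz')
cv2.imwrite('pics/knob.png',np.hstack([cv2.resize(a[185:235,125:175,::-1],None,fx=7,fy=7,interpolation=cv2.INTER_CUBIC) for a in (q,p)]))
E
```

```text
22.4 [ 0.41268601 -0.46657543  0.4142725 ] 71.30404964490313 [ 0.11563564 -0.18044765  0.38709491] [ 0.09195277 -0.02736979  0.00493744] 0.08658180537621137 -2.158850565058406
```

View pics/t13.png

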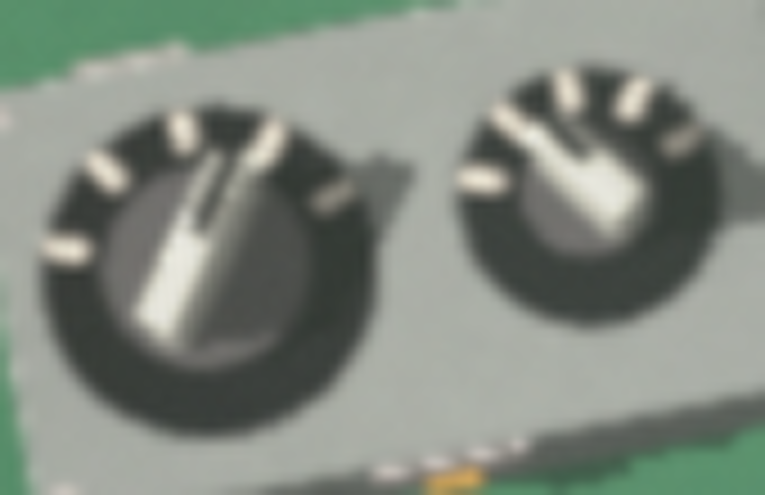

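View pics/knob.png

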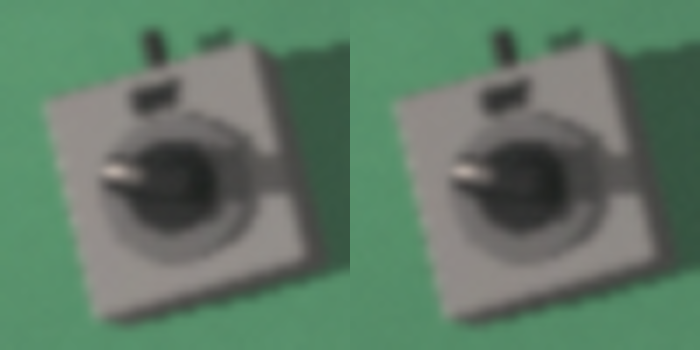

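```bash
python3 - <<'E'
from h import *
p,d,K,R,t=load('top13.npz')
f=lambda L:np.array([[x/9-.5+.5/9+200,y/9-.5+.5/9+145] for x,y in L])
for xy in([(520,140),(605,235)],[(560,120),(640,190)],[(562,120),(590,155)],[(210,155),(135,310)],[(240,163),(178,340)]):
    w=ray(f(xy),K,R,t,.117)[:,:2]; v=w[0]-w[1]; print(np.degrees(np.arctan2(v[1],v[0])))
E
python3 -c "
from rig import robot; print(robot.hand_in())"
```

```text
41.44328685330275
48.31509732333264
38.203400026102706
-23.89267739322798
-17.50124142547554
the job is handed in; nothing more can be done
None
```

The large dial now stands on mark 4 and the small dial on mark 2, turned in that order. Both are released, the arm is clear, and I handed the job in at about 22.4 s.

**Gripper at release:** the bars lie flat between the pads, so the gripper's heading gives the bar's.

| Dial | Bar heading at release | Target |
|---|---|---|
| Large | -23.4° | -23.35° |
| Small | 46.7° | 46.65° |

**Final top view:** both pointer noses stand on the right marks. Edges picked by hand in the blurry image are rougher: -24° and -17.5° for the large bar, and 38° to 48° for the small one. The side view earlier gave about -25.5° for the large bar. I took the gripper headings and the noses on the marks over these.

**Speed knob:** it looks the same before and after in the top view. The arm never came near it.

**Joint 6 limit:** while moving away after releasing the small dial, joint 6 ran to its lower limit. It read -2.854 rad against the stated -2.85, so it may have passed its range by about 0.004 rad. I turned it back at once, but this could count against the attempt.

**Forces and opening:** wrist force in the readings stayed under about 8 N. The gripper was open, with no contact force, at the end.

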